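# Spread the retaining ring and hold it at the axle groove

### The job

Two trolley wheels stand on their axle stubs and only one of them has its brass retaining ring. Take the circlip pliers from their rest, squeeze the handles together as far as they go so that the ring on the tips is spread, and slide the spread ring down over the bare stub until it is level with the dark groove. Finish while holding it there, still fully squeezed, level and clear of the washer below, without forcing it against the wheel on the way, and leave everything else on the table where it is.

Things in the scene. Friction and masses are not known exactly. Their poses are not given: they have to be found in the camera images.
- grip (a point): Pliers' grip point: midway between the two red handles, half-way up. Handles 14 mm high, 8 mm thick; here 53 mm over their outer faces relaxed, 32 mm squeezed to the stop (then parallel). They reach 54 mm back and 24 mm ahead of this point and spring open; squeezing takes about 10 N. Pliers lie flat on 2 yellow blocks 44 mm high, some 48 mm behind, 46 ahead. x: to the ring, z: up. About 0.25 kg.
- ring_centre (a point): Fixed point of the pliers, 84.5 mm ahead (x) of point grip, same height and axes: the stub's axis must pass here. Brass ring, 4 mm thick, on the jaw tips; squeezing the handles spreads it. Bore 29 mm relaxed (too small for the stub); fully spread it clears the stub by 4 mm all round. Its far end lies 40 mm beyond this point relaxed, 27 mm spread.
- squeeze (a joint): How far each handle is squeezed (rad): 0 relaxed, 0.264 at the stop, ring fully spread.
- groove (a point): Centre of the groove of the bare stub (no ring on it), on its upright axis, 66 mm above the table. Groove: dark band 10 mm high, 26 mm across. Stub: 32 mm across, tip at 92 mm. Below it: washer 48 mm across, top at 48 mm; blue wheel 82 mm across, top at 44 mm; base plate 110 mm square, 10 mm thick. All fixed.
- done_top (a point): Tip of the other stub, 92 mm above the table, on an identical fixed wheel whose ring is already in its groove: leave it alone.
- angle: Bystander: loose welded steel angle, 150 x 50 x 50 mm; origin under its middle.
- square: Bystander: red magnetic block, 70 x 70 x 18 mm; origin under its middle.
- cup: Bystander: metal cup, 76 mm across, 80 mm high; origin under its middle.
- hammer: Bystander: hammer lying flat; origin under its middle.
- brush: Bystander: brush lying flat; origin under its middle.
- tin: Bystander: closed tin, 62 mm across, 90 mm high; origin under its middle.

How it is judged:
On the way:
1. the ring is spread and carried up higher than the stub's tip (value of joint squeeze above 0.21 rad and height (world z) of ring_centre above 0.094 m), for 0.2 s.
At the end, for the whole second after the job is handed in: Held through the last second: handles squeezed beyond 0.21 rad of 0.264, ring centre within 6 mm of the stub's axis and within 4 mm of the groove's height, tilted less than 0.1 rad, pliers held by the fingers (over 5 N), still (under 20 mm/s), and touching the wheel and stub with less than 4 N (value of joint squeeze above 0.21 rad and horizontal distance between ring_centre and groove below 0.006 m and z of ring_centre in the frame of groove between -0.004 and 0.004 m and angle between ring_centre's own z axis and vertical below 0.1 rad and contact force between the fingers and pliers above 5 N and contact force between pliers and hub_bare below 4 N and linear speed of pliers below 0.02 m/s); the arm keeps its last pose, push and grip.
It fails at once if the pliers or ring forced against the wheel or stub with more than 30 N (contact force between pliers and hub_bare above 30 N).
It fails at once if the finished wheel is hit with more than 15 N (contact force between any of pliers, the arm and hub_done above 15 N).
It fails at once if a bystander is moved more than 25 mm (distance of any of angle, square, tin, cup, hammer, brush from where it was at the start of the episode above 0.025 m).
It also fails if it takes over 35 s, if anything falls off the work surface, if the arm or the gripper's body presses on something with over 40 N, if the wrist force passes 120 N, or if a joint passes its speed limit or range.

### The arm

A 7-joint arm with a two-finger parallel gripper is mounted at the origin on the work surface. World frame = base frame: x ahead of the robot, y to its left, z up, the work surface at z = 0. Lengths are in m, angles in rad, forces in N, time in s.
With the tool pointing down it reaches from about 0.4 to 0.85 m from the base axis. Payload 10.4 kg.
Tool frame: the origin (TCP) lies between the finger pads; the fingertips stand tip_extent ahead of it and the grasp point (between the pads) lies 2 mm behind it (tip_extent is the distance from the TCP to the fingertips, in m); z points along the fingers, y is the direction in which the jaws open and shut (so a half turn about z gives the same grasp; the last joint's range is limited). The gripper opens to 87 mm and grips with 3 to 60 N. Pads are 19 mm wide; open, the fingers measure 117 mm over their backs; the gripper's body (75 mm by 190 mm) begins 51 mm behind the grasp point.
Start: joints at [-0.023, 0.332, -0.065, 1.46, 0.022, 1.35, -0.088], TCP at [0.625, 0, 0.24] pointing down, gripper open.
Joint ranges: [-2.6, 2.6], [-0.5, 2.12], [-1.47, 1.34], [0.16, 2.42], [-1.27, 4.41], [0.06, 2.06], [-2.6, 2.6]. Speed limits (rad/s): [2.22, 2.22, 2.79, 2.79, 3.14, 3.14, 3.14].

### API

Orientations are given as a unit quaternion [x, y, z, w].
In Python, from bench import read_state, camera, camera_params, close_job, tip_extent gives the robot as it stands. The module is installed in compiled form; this text tells all that it offers.
- The arm moves only by the tool send_rows, never from a script. Its argument "steps" is a list of rows, each a list of 7 numbers: the turn, a rotation vector about the tool's x, y, z in degrees, then the shift along the tool's x, y, z in m, then the gripper's target within -1 to 1 (shut at 1, half-way at 0, fully open at -1). In form: [[ax, ay, az, x, y, z, jaw], ...]. A call has exactly 10 rows; each row shifts and turns the pose as measured when the row begins, along the tool's axes as they then stand; what a row does not reach is not made up. A row lasts 1/10 s, in which the tool goes at most 50 mm and 8.59 degrees, less where a joint would pass 70% of its speed; a pose out of reach is approached as far as the arm can. A call with a gripper value outside its range is refused whole. The fingers move at their own pace and stop on an object; "force" is the grip in N (left out, the last holds). Time passes only in rows, so rows that do not move let the fingers close, or fill a call up. It gives the time, the measured TCP pose, the force and the opening at its end, in the units of the state.
- read_state(): the state, without advancing time (a new reading comes with each control period).
- camera(name): name is "scene" or "side" or "wrist"; returns (picture, depth): 384x512x3 uint8, blue, green, red; 384x512 float32, m along the optical axis (not along the pixel's ray), 0 where there is no reading.
- camera_params(name): a dict with "camera_matrix" (3x3 intrinsics, pixels), "world_from_camera" (4x4, takes a point from camera to world coordinates). Camera axes: x right, y down, z forward; pixel columns grow to the right and rows downward; lengths in m; the calibration is good to about 2 mm. A picture is of the moment at which its call begins: read the wrist's pose just before it. camera_params takes no time and is no camera call; for the wrist camera it gives the pose at the moment of the call.
- close_job(): hands the job in, once; it reports no verdict.
The state is a dict: "time": time; "joint_positions": joint angles; "joint_vel": joint speeds; "joint_torque": joint torques, N m; "ee_pos": TCP position; "eef_rot": TCP orientation; "ft_force": force on the tool from outside, world axes, zero at the start; "torque": the same for the moment, N m; "width": finger opening in m.
Only numpy, scipy, OpenCV 4.12 (cv2) and the standard library are available. Lean on these libraries where they do the work, as an engineer would, in place of code of your own. Each camera call takes 0.05 s, during which the arm holds its last target.

## Working session

There is one attempt and no reset: what is moved stays moved. The work goes in short steps, Python scripts to look and compute and a tool call to move; the robot and the scene stay as the last step left them, time stands still between calls to the robot, and variables do not carry over. Pictures are saved under pics/ and viewed, and the job is handed in when it is done.

Besides the shell and the picture viewer there is one more tool, called after "Call:" as name(argument=value, ...) on one line, values as JSON. send_rows: Moves the arm, as the interface text tells. Its arguments: {"type":"object","properties":{"steps":{"type":"array"},"force":{"type":"number"}},"required":["steps"]}

```bash
mkdir -p pics
python3 - <<'E'
from bench import *
import cv2,numpy as np
print(read_state(), tip_extent if not callable(tip_extent) else tip_extent())
for n in ["scene","side","wrist"]:
    p=camera_params(n); print(n,p)
    im,d=camera(n); cv2.imwrite(f"pics/{n}0.png",im); np.savez(f"pics/{n}0.npz",im=im,d=d,K=p["camera_matrix"],T=p["world_from_camera"])
E
```

```text
{'time': 0.0, 'joint_positions': array([-0.02261668,  0.33286251, -0.06470319,  1.4609493 ,  0.02162618,
        1.34988397, -0.08851855]), 'joint_vel': array([ 1.01326159e-05, -2.35800709e-04, -1.51959022e-03,  4.30122456e-04,
        5.70016013e-04,  8.14688932e-04,  2.48472857e-04]), 'joint_torque': array([-1.20520472e-04, -6.23245955e+01,  2.44190963e-02, -3.89891267e+01,
       -6.13984605e-02,  3.97891912e-02,  1.87085252e-04]), 'ee_pos': array([ 6.24638433e-01, -8.79696320e-07,  2.38755966e-01]), 'eef_rot': array([ 7.07096688e-01,  7.07116525e-01, -5.28079000e-04, -4.64612667e-04]), 'ft_force': array([ 0.38139389,  0.27323559, -0.66220177]), 'torque': array([ 0.02394791, -0.05638253, -0.00755499]), 'width': 0.0868572499271838} 0.017
scene {'camera_matrix': array([[367.03767174,   0.        , 255.28494237],
       [  0.        , 367.03767174, 189.42342842],
       [  0.        ,   0.        ,   1.        ]]), 'world_from_camera': array([[ 0.37432848,  0.78052492, -0.50065861,  1.05907031],
       [ 0.92723292, -0.32136465,  0.1922599 , -0.2028324 ],
       [-0.01083034, -0.5361
[... 382 characters left out ...]
623586,  0.64140934, -0.77090617],
       [-0.01839572, -0.69314384, -0.72056451,  0.94999231],
       [ 0.        ,  0.        ,  0.        ,  1.        ]])}
wrist {'camera_matrix': array([[312.30993207,   0.        , 255.14128102],
       [  0.        , 312.30993207, 194.01986719],
       [  0.        ,   0.        ,   1.        ]]), 'world_from_camera': array([[ 9.99999232e-01, -2.23073955e-04, -1.21910937e-03,
         6.23939515e-01],
       [-5.73516444e-04, -9.55300294e-01, -2.95636634e-01,
         8.26428016e-02],
       [-1.09866670e-03,  2.95637106e-01, -9.55299688e-01,
         3.83811049e-01],
       [ 0.00000000e+00,  0.00000000e+00,  0.00000000e+00,
         1.00000000e+00]])}
```

View pics/scene0.png

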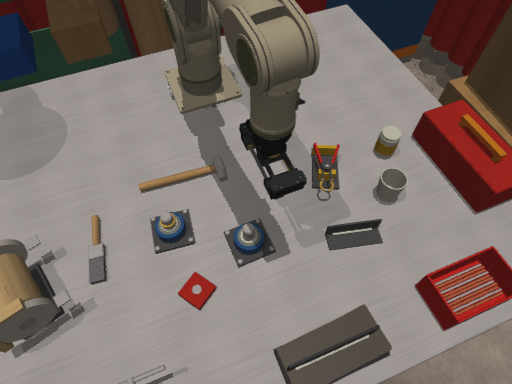

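View pics/side0.png

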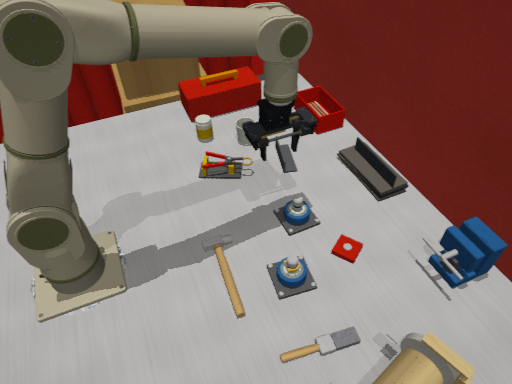

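View pics/wrist0.png

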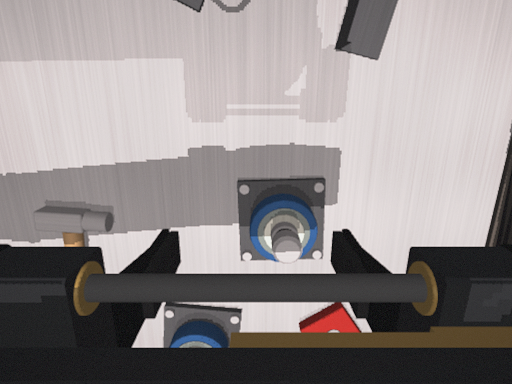

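```bash
cat > h.py <<'E'
import numpy as np,cv2
from bench import *
def load(f):
    z=np.load(f); return z["im"],z["d"],z["K"],z["T"]
def ray(K,T,u,v,z):
    d=T[:3,:3]@np.array([(u-K[0,2])/K[0,0],(v-K[1,2])/K[1,1],1]); o=T[:3,3]
    return o+d*(z-o[2])/d[2]
def cloud(d,K,T):
    v,u=np.mgrid[0:d.shape[0],0:d.shape[1]]
    P=np.stack([(u-K[0,2])/K[0,0]*d,(v-K[1,2])/K[1,1]*d,d],-1)
    return P@T[:3,:3].T+T[:3,3]
def crop(im,x0,y0,x1,y1,s,f): cv2.imwrite(f,cv2.resize(im[y0:y1,x0:x1],None,fx=s,fy=s,interpolation=cv2.INTER_CUBIC))
E
python3 - <<'E'
from h import *
im,d,K,T=load("pics/scene0.npz"); 
a=cv2.resize(im[130:205,290:360],None,fx=5,fy=5,interpolation=cv2.INTER_CUBIC)
b=cv2.resize(im[205:280,210:280],None,fx=5,fy=5,interpolation=cv2.INTER_CUBIC)
cv2.imwrite("pics/a.png",np.hstack([a,b]))
im2,d2,K2,T2=load("pics/side0.npz"); 
a=cv2.resize(im2[140:190,190:265],None,fx=5,fy=5,interpolation=cv2.INTER_CUBIC)
b=cv2.resize(im2[185:235,265:340],None,fx=5,fy=5,interpolation=cv2.INTER_CUBIC)
cv2.imwrite("pics/b.png",np.hstack([a,b]))
for n in ["scene","side","wrist"]:
    im,d,K,T=load(f"pics/{n}0.npz"); P=cloud(d,K,T); hsv=cv2.cvtColor(im,cv2.COLOR_BGR2HSV)
    w=(P[...,0]>.3)&(P[...,0]<1)&(abs(P[...,1])<.5)&(d>0)
    h,s,v=[hsv[...,i] for i in range(3)]
    for nm,m in dict(red=((h<6)|(h>174))&(s>150)&(v>60),blue=(h>100)&(h<125)&(s>120),brass=(h>10)&(h<32)&(s>90)).items():
        m=(m&w).astype(np.uint8); k,l,st,c=cv2.connectedComponentsWithStats(m)
        for i in range(1,k):
            if st[i,4]>15: q=P[l==i]; print(n,nm,st[i],q.mean(0).round(3),q.min(0).round(3),q.max(0).round(3))
E
```

```text
scene red [314 143   8  20  58] [0.487 0.22  0.056] [0.45  0.211 0.048] [0.522 0.231 0.061]
scene red [332 145   7  19  46] [0.512 0.267 0.057] [0.484 0.243 0.005] [0.539 0.292 0.062]
scene red [ 415  246   97   65 1914] [0.959 0.387 0.039] [ 0.931  0.278 -0.001] [1.    0.48  0.084]
scene red [178 272  38  37 674] [ 0.738 -0.244  0.018] [ 0.692 -0.289  0.01 ] [ 0.782 -0.197  0.022]
scene blue [155 212  30  30 292] [ 0.565 -0.258  0.039] [ 0.51  -0.298  0.018] [ 0.587 -0.219  0.047]
scene blue [234 224  30  30 297] [ 0.675 -0.076  0.04 ] [ 0.621 -0.111  0.018] [ 0.699 -0.031  0.049]
scene brass [375 138  22  18 199] [0.54  0.427 0.039] [0.505 0.413 0.014] [0.557 0.457 0.062]
scene brass [246 143   8   6  20] [ 0.578 -0.029  0.31 ] [ 0.574 -0.037  0.302] [ 0.587 -0.021  0.327]
scene brass [317 145  20  11 173] [0.471 0.264 0.032] [ 0.437  0.23  -0.   ] [0.485 0.303 0.056]
scene brass [312 146   5   9  23] [0.456 0.228 0.023] [0.445 0.219 0.01 ] [0.483 0.233 0.046]
scene brass [268 153  12   5  27] [0.637 0.003 0.329] [ 0.631 -0.01   0.322] [0.639 0.016 0.338]
scene brass [283 159   8  
[... 2244 characters left out ...]
299  303   62   30 1082] [ 0.728 -0.219  0.015] [ 0.687 -0.241  0.001] [ 0.776 -0.195  0.02 ]
wrist blue [ 250  194   67   67 1379] [ 0.654 -0.054  0.04 ] [ 0.617 -0.107  0.01 ] [ 0.696 -0.029  0.046]
wrist blue [ 170  321   57   27 1015] [ 0.547 -0.226  0.034] [ 0.506 -0.248  0.009] [ 0.583 -0.217  0.045]
wrist brass [ 63 233  21  14 267] [ 0.392 -0.09   0.022] [ 0.379 -0.103  0.012] [ 0.4   -0.079  0.026]
wrist brass [ 73 261  31  55 833] [0.576 0.032 0.308] [0.575 0.023 0.298] [0.579 0.039 0.314]
wrist brass [407 261  31  55 814] [0.671 0.032 0.308] [0.669 0.021 0.296] [0.673 0.038 0.313]
wrist brass [ 230  326  282   22 4809] [0.656 0.024 0.319] [ 0.618 -0.239  0.014] [0.774 0.026 0.324]
```

View pics/a.png

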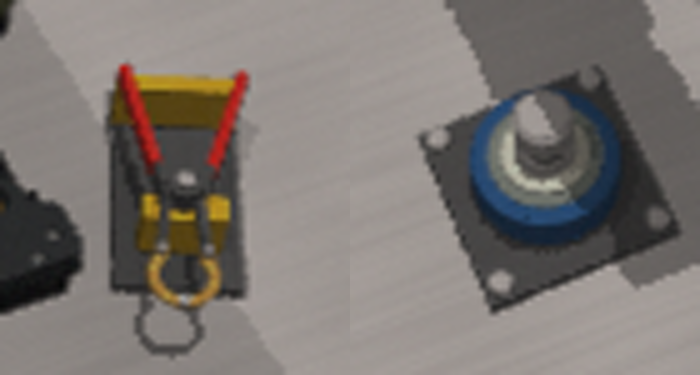

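View pics/b.png

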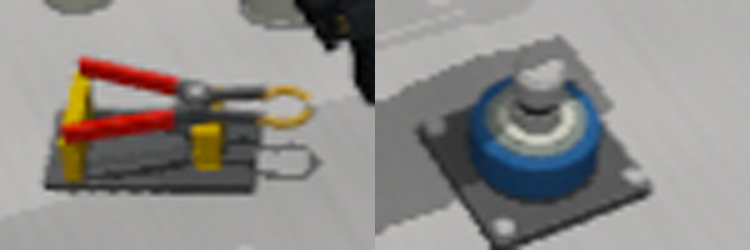

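Call:
send_rows(steps=[[0, 0, 8, 0, 0, 0, -1], [0, 0, 8, 0, 0, 0, -1], [0, 0, 8, 0, 0, 0, -1], [0, 0, 8, 0, 0, 0, -1], [0, 0, 8, 0, 0, 0, -1], [0, 0, 8, 0, 0, 0, -1], [0, 0, 8, 0, 0, 0, -1], [0, 0, 8, 0, 0, 0, -1], [0, 0, 8, 0, 0, 0, -1], [0, 0, 8, 0, 0, 0, -1]], force=40)

```text
time: 1.15
ee_pos: [0.6229, -0.0001, 0.2352]
eef_rot: [0.998, 0.06, -0.004, -0.0]
ft_force: [0.1, -0.6, 0.3]
width: 0.0872
```

Call:
send_rows(steps=[[0, 0, 8, 0, 0, 0, -1], [0, 0, 8, 0, 0, 0, -1], [0, 0, 8, 0, 0, 0, -1], [0, 0, 8, 0, 0, 0, -1], [0, 0, 6, 0, 0, 0, -1], [0, 0, 2, 0, 0, 0, -1], [0, 0, 0, 0, 0, 0, -1], [0, 0, 0, 0, 0, 0, -1], [0, 0, 0, 0, 0, 0, -1], [0, 0, 0, 0, 0, 0, -1]])

```text
time: 2.15
ee_pos: [0.6214, 0.0002, 0.2322]
eef_rot: [0.954, -0.3, -0.006, 0.002]
ft_force: [0.1, -0.9, -0.3]
width: 0.087
```

```bash
cat >> h.py <<'E'
from scipy.spatial.transform import Rotation as Rn
def st():
    s=read_state(); R=Rn.from_quat(s["eef_rot"]).as_matrix()
    print("t",round(s["time"],2),"tcp",s["ee_pos"].round(4),"toolx yaw",np.degrees(np.arctan2(R[1,0],R[0,0])).round(2),"z",R[:,2].round(4),"w",s["width"].round(4),"F",s["ft_force"].round(1),"j",s["joint_positions"].round(2))
    return s,R
def snap(n,tag):
    p=camera_params(n); im,d=camera(n); cv2.imwrite(f"pics/{tag}.png",im); np.savez(f"pics/{tag}.npz",im=im,d=d,K=p["camera_matrix"],T=p["world_from_camera"])
    return im,d,p["camera_matrix"],p["world_from_camera"]
E
python3 -c "
from h import *
s,R=st(); snap('wrist','w1')
for g in ([0.5,0.243,0.2],): print(R.T@(np.array(g)-s['ee_pos']))"
```

```text
Traceback (most recent call last):
  File "h.py", line 16, in st
    print("t",round(s["time"],2),"tcp",s["ee_pos"].round(4),"toolx yaw",np.degrees(np.arctan2(R[1,0],R[0,0])).round(2),"z",R[:,2].round(4),"w",s["width"].round(4),"F",s["ft_force"].round(1),"j",s["joint_positions"].round(2))
                                                                                                                                               ^^^^^^^^^^^^^^^^
AttributeError: 'float' object has no attribute 'round'
```

```bash
sed -i 's/s\["width"\].round(4)/round(float(s["width"]),4)/' h.py
python3 -c "
from h import *
s,R=st(); snap('wrist','w1')
for g in ([0.5,0.243,0.2],): print(R.T@(np.array(g)-s['ee_pos']))"
```

```text
t 2.15 tcp [6.214e-01 2.000e-04 2.322e-01] toolx yaw -34.87 z [-1.350e-02 -9.000e-04 -9.999e-01] w 0.087 F [ 0.1 -0.9 -0.3] j [-0.25  0.34  0.23  1.48 -0.08  1.34 -2.2 ]
[-0.23807062 -0.13009129  0.0336124 ]
```

View pics/w1.png

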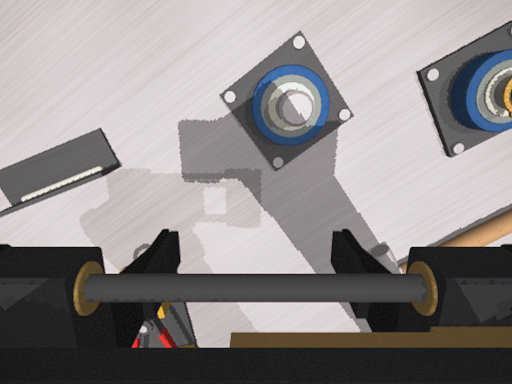

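Call:
send_rows(steps=[[0, 0, -1, -0.024, -0.014, 0, -1], [0, 0, -1, -0.024, -0.014, 0, -1], [0, 0, -1, -0.024, -0.014, 0, -1], [0, 0, -1, -0.024, -0.013, 0, -1], [0, 0, -1, -0.024, -0.011, 0, -1], [0, 0, -1, 0, 0, 0, -1], [0, 0, -1, 0, 0, 0, -1], [0, 0, 0, 0, 0, 0, -1], [0, 0, 0, 0, 0, 0, -1], [0, 0, 0, 0, 0, 0, -1]])

```text
time: 3.2
ee_pos: [0.5555, 0.1211, 0.233]
eef_rot: [0.971, -0.24, -0.006, 0.003]
ft_force: [0.3, -0.3, -0.1]
width: 0.0868
```

```bash
python3 -c "
from h import *
s,R=st(); snap('wrist','w2')
for g in ([0.5,0.243,0.2],): print(R.T@(np.array(g)-s['ee_pos']))
for tag in ('w1','w2'):
    im,d,K,T=load('pics/%s.npz'%tag)
    hsv=cv2.cvtColor(im,cv2.COLOR_BGR2HSV); h,s_,v=[hsv[...,i] for i in range(3)]
    m=((h>100)&(h<125)&(s_>120)).astype(np.uint8)
    cs,_=cv2.findContours(m,cv2.RETR_EXTERNAL,cv2.CHAIN_APPROX_NONE)
    for c in cs:
        if cv2.contourArea(c)>800:
            e=cv2.fitEllipse(cv2.convexHull(c)); print(tag,e, ray(K,T,*e[0],0.044), 'z.03',ray(K,T,*e[0],0.03))
"
```

```text
t 3.2 tcp [0.5555 0.1211 0.233 ] toolx yaw -27.72 z [-0.0122 -0.0023 -0.9999] w 0.0868 F [ 0.3 -0.3 -0.1] j [-0.41  0.22  0.14  1.62 -0.03  1.32 -2.32]
[-0.10548329 -0.0823779   0.03333829]
w1 ((290.06817626953125, 104.64762878417969), (77.16334533691406, 81.00541687011719), 22.8474063873291) [ 0.65861006 -0.07067236  0.044     ] z.03 [ 0.65731106 -0.07174049  0.03      ]
w1 ((497.5745849609375, 90.78715515136719), (77.81695556640625, 98.37594604492188), 65.94140625) [ 0.54918722 -0.25115284  0.044     ] z.03 [ 0.54327855 -0.25982409  0.03      ]
w2 ((382.67041015625, -12.89510726928711), (83.57012939453125, 106.25520324707031), 38.58043670654297) [ 0.65581845 -0.06609783  0.044     ] z.03 [ 0.65696307 -0.07242569  0.03      ]
```

View pics/w2.png

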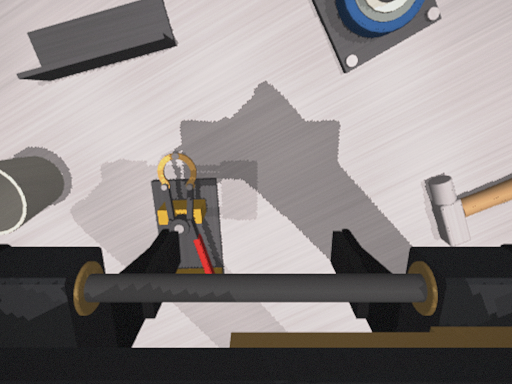

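```bash
python3 -c "
from h import *
im,d,K,T=load('pics/w2.npz'); crop(im,130,140,250,300,4,'pics/c.png')
P=cloud(d,K,T)
hsv=cv2.cvtColor(im,cv2.COLOR_BGR2HSV); h,s_,v=[hsv[...,i] for i in range(3)]
m=((h>10)&(h<32)&(s_>80)).astype(np.uint8); m[198:]=0; m[:,230:]=0
c=max(cv2.findContours(m,cv2.RETR_EXTERNAL,cv2.CHAIN_APPROX_NONE)[0],key=cv2.contourArea)
e=cv2.fitEllipse(cv2.convexHull(c)); print(e, ray(K,T,*e[0],0.051))
q=np.array([ray(K,T,*p[0],0.051) for p in c]); 
a=np.radians(-28); ax=np.array([np.cos(a),np.sin(a)]); print('far',(q[:,:2]@ax).max(), 'center',ray(K,T,*e[0],0.051)[:2]@ax)
zz=P[m>0]; print(np.percentile(zz[:,2],[10,50,90]))
for f in ('scene0','side0'):
    im,d,K,T=load('pics/%s.npz'%f); hsv=cv2.cvtColor(im,cv2.COLOR_BGR2HSV); h,s_,v=[hsv[...,i] for i in range(3)]
    m=(((h<6)|(h>174))&(s_>150)&(v>60)).astype(np.uint8)
    k,l,stt,c=cv2.connectedComponentsWithStats(m); P=cloud(d,K,T)
    for i in range(1,k):
        if 40<stt[i,4]<100 and stt[i,0]>195 and stt[i,0]<340 and stt[i,1]<170:
            pts=np.argwhere(l==i)[:,::-1].astype(np.float32); r=cv2.minAreaRect(pts); 
            b=np.array([ray(K,T,*p,.054)[:2] for p in pts]); vx,vy,x0,y0=cv2.fitLine(b.astype(np.float32),cv2.DIST_L2,0,.01,.01).ravel()
            t=(b-[x0,y0])@[vx,vy]; print(f,'centre',x0,y0,'yaw',np.degrees(np.arctan2(vy,vx)),'len',t.min(),t.max())
"
```

```text
((186.3184051513672, 169.88296508789062), (17.781763076782227, 35.604942321777344), 160.99537658691406) [0.59329762 0.18341398 0.051     ]
far 0.4558981102766638 center 0.4377430603500118
[0.05103575 0.05293894 0.05397366]
scene0 centre 0.48586324 0.22121124 yaw -12.183012 len -0.03929839649073641 0.03469871356195514
scene0 centre 0.5102502 0.2684925 yaw -41.947803 len -0.037432668652431424 0.03486116085296983
side0 centre 0.50639224 0.2638677 yaw -43.449215 len -0.0372699792178976 0.036584515890333985
side0 centre 0.48542008 0.2163777 yaw -12.080936 len -0.04071424350870219 0.035992345324232754
```

View pics/c.png

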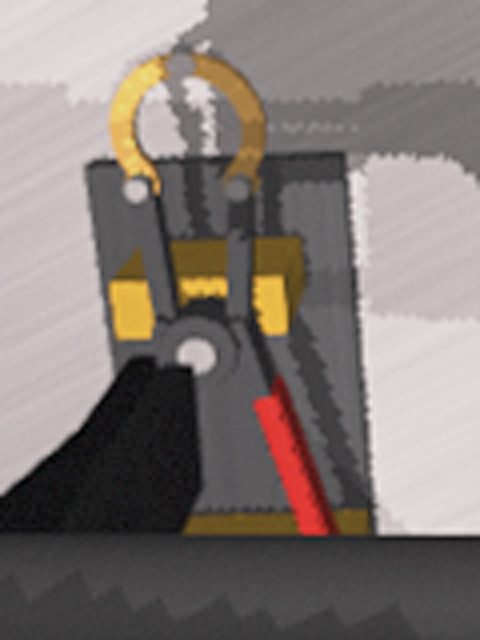

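```bash
python3 -c "
from h import *
im,d,K,T=load('pics/w2.npz')
a=ray(K,T,175.5,156,.053)[:2]; b=ray(K,T,179,228.7,.057)[:2]; j1=ray(K,T,130+134/4,140+188/4,.056)[:2]; j2=ray(K,T,130+238/4,140+186/4,.056)[:2]
print(a,b,(j1+j2)/2,np.degrees(np.arctan2(*(a-b)[::-1])),np.degrees(np.arctan2(*(j2-j1)[::-1])))
far=ray(K,T,130+182/4,140+50/4,.052)[:2]; t=np.radians(-27.4); u=np.array([np.cos(t),np.sin(t)])
print('grip from far',far-.1245*u)
s,R=st(); 
for g in ([0.51,0.2355,0.2],): print(R.T@(np.array(g)-s['ee_pos']))
"
```

```text
[0.61151047 0.18498653] [0.54043471 0.22403754] [0.58295336 0.20087406] -28.78561936614092 -116.72301112907496
grip from far [0.50406688 0.24061349]
t 3.25 tcp [0.5555 0.121  0.2329] toolx yaw -27.73 z [-0.0122 -0.0024 -0.9999] w 0.0868 F [ 0.4 -0.2  0.1] j [-0.41  0.22  0.14  1.62 -0.03  1.32 -2.32]
[-0.09324537 -0.08046952  0.03320077]
```

Call:
send_rows(steps=[[0.4, 0.5, 0, -0.02, -0.016, 0, -1], [0, 0, 0, -0.02, -0.016, 0, -1], [0, 0, 0, -0.02, -0.016, 0, -1], [0, 0, 0, -0.02, -0.016, 0, -1], [0, 0, 0, -0.016, -0.016, 0, -1], [0, 0, 0, 0, 0, 0, -1], [0, 0, 0, 0, 0, 0.02, -1], [0, 0, 0, 0, 0, 0.02, -1], [0, 0, 0, 0, 0, 0.02, -1], [0, 0, 0, 0, 0, 0, -1]])

```text
time: 4.25
ee_pos: [0.5103, 0.2343, 0.1713]
eef_rot: [0.969, -0.245, 0.001, 0.001]
ft_force: [-1.1, 0.7, -0.6]
width: 0.0874
```

```bash
python3 -c "
from h import *
s,R=st(); snap('wrist','w3'); snap('scene','s3'); snap('side','d3')
for g in ([0.507,0.238,0.049],): print(R.T@(np.array(g)-s['ee_pos']))
a=cv2.imread('pics/s3.png')[110:220,260:380]; b=cv2.imread('pics/d3.png')[110:220,160:280]
cv2.imwrite('pics/e.png',cv2.resize(np.hstack([a,b]),None,fx=3.3,fy=3.3))
"
```

```text
t 4.25 tcp [0.5103 0.2343 0.1713] toolx yaw -28.42 z [ 0.0014 -0.0017 -1.    ] w 0.0874 F [-1.1  0.7 -0.6] j [-0.57  0.24  0.07  1.73 -0.01  1.18 -2.57]
[-0.00488209 -0.00179168  0.1222612 ]
```

View pics/w3.png

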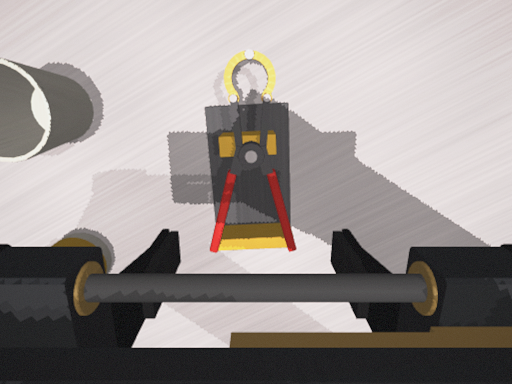

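View pics/e.png

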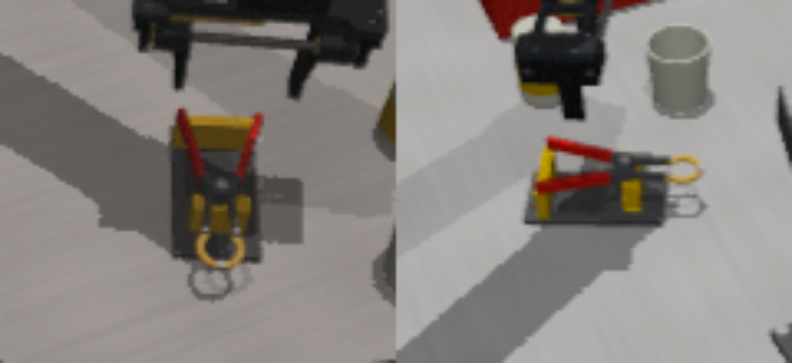

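```bash
cat > m.py <<'E'
from h import *
import sys
im,d,K,T=load('pics/%s.npz'%sys.argv[1]); off=float(sys.argv[2]) if len(sys.argv)>2 else 0
hsv=cv2.cvtColor(im,cv2.COLOR_BGR2HSV); h,s_,v=[hsv[...,i] for i in range(3)]; P=cloud(d,K,T)
m=(((h<6)|(h>174))&(s_>150)&(v>60)&(P[...,2]>.0545+off)).astype(np.uint8)
k,l,stt,c=cv2.connectedComponentsWithStats(m)
L=[]
for i in range(1,k):
    if stt[i,4]>150:
        pts=np.argwhere(l==i)[:,::-1]; b=np.array([ray(K,T,*p,.058+off)[:2] for p in pts])
        vx,vy,x0,y0=cv2.fitLine(b.astype(np.float32),cv2.DIST_L2,0,.01,.01).ravel(); t=(b-[x0,y0])@[vx,vy]
        o=np.array([x0,y0]); u=np.array([vx,vy]); print('handle',o,np.degrees(np.arctan2(vy,vx)),t.min(),t.max(),'z',np.median(P[l==i][:,2])); L.append((o,u,b))
if len(L)==2:
    u=L[0][1]+L[1][1]; u/=np.linalg.norm(u); n=np.array([-u[1],u[0]])
    al=np.concatenate([q[2]@u for q in L]); lat=(L[0][0]@n+L[1][0]@n)/2
    print('axis yaw',np.degrees(np.arctan2(u[1],u[0])),'back',al.min(),'front',al.max())
    for nm,g in (('back',al.min()+.054),('front',al.max()-.024)): print(nm,'grip',g*u+lat*n)
    mm=((h>10)&(h<35)&(s_>80)&(P[...,2]>.045+off)&(P[...,2]<.06+off)).astype(np.uint8)
    b=np.array([ray(K,T,*p,.053+off)[:2] for p in np.argwhere(mm)[:,::-1]]); b=b[b@u>al.min()+.054+.08]
    if len(b): print('ring far grip',((b@u).max()-.1245)*u+lat*n,'ring lateral off',((b@n).min()+(b@n).max())/2-lat, 'w',np.ptp(b@n))
E
python3 m.py w3; python3 -c "
from h import *
im,d,K,T=load('pics/w3.npz'); P=cloud(d,K,T); print(P[240,217],P[240,290],P[62,250])"
```

```text
handle [0.48706424 0.22162116] -12.688395 -0.0400788239389887 0.0360147284428029 z 0.05775023421717007
handle [0.5100649  0.26778144] -42.786835 -0.03927810552821639 0.036694254740532194 z 0.05779326004412991
axis yaw -27.737616 back 0.288887399369816 front 0.36330957909042616
back grip [0.51228643 0.2374856 ]
front grip [0.50911974 0.2391508 ]
ring far grip [0.50345854 0.24212774] ring lateral off 0.0004940852172817256 w 0.0397113721828094
[0.58094305 0.19673476 0.31641881] [0.45771903 0.22747621 0.05832754] [0.61141508 0.1855554  0.00087497]
```

Call:
send_rows(steps=[[0, 0, -0.6, -0.002, -0.0035, 0.015, -1], [0, 0, 0, 0, 0, 0.015, -1], [0, 0, 0, 0, 0, 0.015, -1], [0, 0, 0, 0, 0, 0.015, -1], [0, 0, 0, 0, 0, 0.015, -1], [0, 0, 0, 0, 0, 0.015, -1], [0, 0, 0, 0, 0, 0.01, -1], [0, 0, 0, 0, 0, 0.005, -1], [0, 0, 0, 0, 0, 0, -1], [0, 0, 0, 0, 0, 0, -1]])

```text
time: 5.4
ee_pos: [0.5161, 0.2433, 0.0679]
eef_rot: [0.971, -0.238, 0.006, -0.005]
ft_force: [-0.2, -0.1, 0.0]
width: 0.0872
```

```bash
python3 -c "
from h import *
s,R=st(); 
for g in ([0.510,0.2385,0.049],): print(R.T@(np.array(g)-s['ee_pos']))
"
```

```text
t 5.4 tcp [0.5161 0.2433 0.0679] toolx yaw -27.55 z [ 0.0146  0.0068 -0.9999] w 0.0872 F [-0.2 -0.1  0. ] j [-0.57  0.36  0.06  1.81 -0.02  0.96 -2.56]
[-0.00332061  0.00731401  0.01874873]
```

Call:
send_rows(steps=[[-0.7, -0.5, 0, -0.003, 0.007, 0.005, -1], [0, 0, 0, 0, 0, 0.005, -1], [0, 0, 0, 0, 0, 0.005, -1], [0, 0, 0, 0, 0, 0.003, -1], [0, 0, 0, 0, 0, 0, -1], [0, 0, 0, 0, 0, 0, -1], [0, 0, 0, 0, 0, 0, -1], [0, 0, 0, 0, 0, 0, -1], [0, 0, 0, 0, 0, 0, -1], [0, 0, 0, 0, 0, 0, -1]])

```text
time: 6.4
ee_pos: [0.5109, 0.2387, 0.0502]
eef_rot: [0.971, -0.238, 0.001, -0.001]
ft_force: [0.1, -0.6, -0.0]
width: 0.0871
```

```bash
python3 -c "
from h import *
s,R=st(); snap('wrist','w4')
for g in ([0.510,0.2385,0.049],): print(R.T@(np.array(g)-s['ee_pos']))
"
```

```text
t 6.4 tcp [0.5109 0.2387 0.0502] toolx yaw -27.55 z [ 0.003   0.0011 -1.    ] w 0.0871 F [ 0.1 -0.6 -0. ] j [-0.57  0.38  0.06  1.83 -0.02  0.93 -2.55]
[-0.00069804  0.00062014  0.00118497]
```

View pics/w4.png

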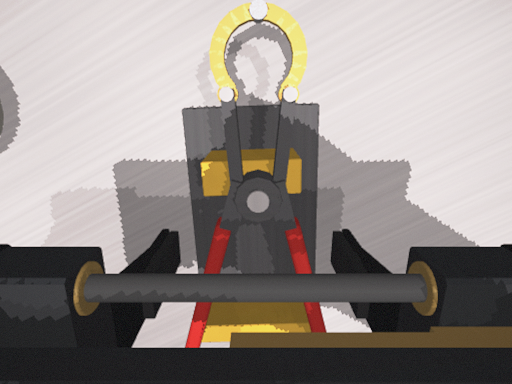

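Call:
send_rows(steps=[[0, 0, 0, 0, 0, 0, 1], [0, 0, 0, 0, 0, 0, 1], [0, 0, 0, 0, 0, 0, 1], [0, 0, 0, 0, 0, 0, 1], [0, 0, 0, 0, 0, 0, 1], [0, 0, 0, 0, 0, 0, 1], [0, 0, 0, 0, 0, 0, 1], [0, 0, 0, 0, 0, 0, 1], [0, 0, 0, 0, 0, 0, 1], [0, 0, 0, 0, 0, 0, 1]], force=45)

```text
time: 7.45
ee_pos: [0.5106, 0.2392, 0.0503]
eef_rot: [0.971, -0.238, 0.001, -0.001]
ft_force: [0.1, 0.1, -0.2]
width: 0.0309
```

```bash
python3 -c "
from h import *
s,R=st(); snap('wrist','w5')
"
```

```text
t 7.45 tcp [0.5106 0.2392 0.0503] toolx yaw -27.53 z [ 0.0026  0.0016 -1.    ] w 0.0309 F [ 0.1  0.1 -0.2] j [-0.57  0.38  0.06  1.83 -0.03  0.93 -2.55]
```

View pics/w5.png

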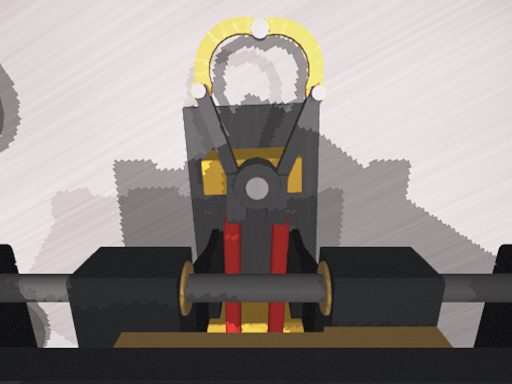

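Call:
send_rows(steps=[[0, 0, 0, 0, 0, -0.005, 1], [0, 0, 0, 0, 0, -0.01, 1], [0, 0, 0, 0, 0, -0.015, 1], [0, 0, 0, 0, 0, -0.015, 1], [0, 0, 0, 0, 0, -0.015, 1], [0, 0, 0, 0, 0, -0.015, 1], [0, 0, 0, 0, 0, -0.015, 1], [0, 0, 0, 0, 0, -0.01, 1], [0, 0, 0, 0, 0, 0, 1], [0, 0, 0, 0, 0, 0, 1]])

```text
time: 8.5
ee_pos: [0.5095, 0.2372, 0.1573]
eef_rot: [0.971, -0.239, 0.001, -0.0]
ft_force: [-0.1, 0.2, -3.2]
width: 0.0309
```

```bash
python3 -c "
from h import *
s,R=st(); snap('wrist','w6')
g=np.array([0.658,-0.071])-.0845*np.array([np.cos(np.radians(-27.5)),np.sin(np.radians(-27.5))]); print(g,R.T@(np.append(g,.15)-s['ee_pos']))
"
```

```text
t 8.5 tcp [0.5095 0.2372 0.1573] toolx yaw -27.61 z [ 1.2e-03 -2.0e-04 -1.0e+00] w 0.0309 F [-0.1  0.2 -3.2] j [-0.58  0.25  0.07  1.74 -0.02  1.15 -2.56]
[ 0.58304758 -0.03198224] [0.1899197  0.20449875 0.00745767]
```

View pics/w6.png

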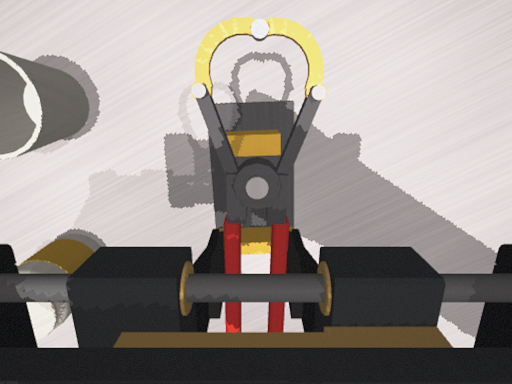

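```bash
cat > ring.py <<'E'
from h import *
import sys
im,d,K,T=load('pics/%s.npz'%sys.argv[1]); tcp=np.array(eval(sys.argv[2])); R=Rn.from_quat(eval(sys.argv[3])).as_matrix()
P=(cloud(d,K,T)-tcp)@R
hsv=cv2.cvtColor(im,cv2.COLOR_BGR2HSV); h,s_,v=[hsv[...,i] for i in range(3)]
m=((h>10)&(h<35)&(s_>80)&(d>0)&(abs(P[...,2])<.012)&(P[...,0]>.07)).astype(np.uint8); m[105:]=0
k,l,stt,c=cv2.connectedComponentsWithStats(m); i=1+np.argmax(stt[1:,4]); m=l==i
q=P[m]; print('n',m.sum(),'tool z of brass',np.percentile(q[:,2],[5,50,95]))
# z plane fit
A=np.c_[q[:,0],q[:,1],np.ones(len(q))]; co=np.linalg.lstsq(A,q[:,2],rcond=None)[0]; print('plane slope x,y',co[:2],'resid',np.std(A@co-q[:,2]))
zt=np.median(q[:,2])
def tp(u,v,z=zt):  # onto tool plane z
    dd=R.T@T[:3,:3]@np.array([(u-K[0,2])/K[0,0],(v-K[1,2])/K[1,1],1]); o=R.T@(T[:3,3]-tcp); return (o+dd*(z-o[2])/dd[2])
b=np.array([tp(*p) for p in np.argwhere(m)[:,::-1]])
print('far',b[:,0].max(),'lat',b[:,1].min(),b[:,1].max())
for xx in np.arange(.085,.112,.004):
    w=b[abs(b[:,0]-xx)<.001]; lo=w[w[:,1]<0][:,1]; hi=w[w[:,1]>0][:,1]
    print(round(xx,3),'left',lo.min().round(4),lo.max().round(4),'right',hi.min().round(4),hi.max().round(4))
w=b[abs(b[:,1])<.004]; print('mid x',w[:,0].min(),w[:,0].max())
for p in [(200,90),(319,92),(261,28),(257,188)]: print(p,tp(*p,-.006 if p[1]>100 else zt))
E
python3 ring.py w6 "[0.5095,0.2372,0.1573]" "$(python3 -c "from bench import *;print(list(read_state()['eef_rot']))")"
```

```text
n 1467 tool z of brass [-0.00301982 -0.00188542 -0.00041694]
plane slope x,y [-0.00786223 -0.01281092] resid 0.0008277955455047941
far 0.11123430523901331 lat 0.003486894046026965 0.02927303141014424Traceback (most recent call last):
  File "ring.py", line 18, in <module>
    print(round(xx,3),'left',lo.min().round(4),lo.max().round(4),'right',hi.min().round(4),hi.max().round(4))
                             ~~~~~~^^
    return umr_minimum(a, axis, None, out, keepdims, initial, where)
ValueError: zero-size array to reduction operation minimum which has no identity
```

```bash
sed -i 's/^k,l,stt,c=.*$/m=m>0/; s/lo.min().round(4),lo.max().round(4)/np.round([lo.min(),lo.max()] if len(lo) else [],4)/; s/hi.min().round(4),hi.max().round(4)/np.round([hi.min(),hi.max()] if len(hi) else [],4)/' ring.py
python3 ring.py w6 "[0.5095,0.2372,0.1573]" "$(python3 -c "from bench import *;print(list(read_state()['eef_rot']))")"
```

```text
n 2932 tool z of brass [-0.00300741 -0.00185123 -0.00060239]
plane slope x,y [ 0.00315261 -0.00046346] resid 0.0007802135772348947
far 0.11161149676354899 lat -0.02815575984994219 0.02928014235529228
0.085 left [-0.0223 -0.0197] right [0.021  0.0293]
0.089 left [-0.0264 -0.0203] right [0.0221 0.0282]
0.093 left [-0.0262 -0.0202] right [0.0219 0.028 ]
0.097 left [-0.0256 -0.0187] right [0.0205 0.0273]
0.101 left [-0.0241 -0.0152] right [0.0169 0.0262]
0.105 left [-0.0214 -0.0023] right [0.0044 0.0235]
0.109 left [-0.0166 -0.0022] right [0.0043 0.0183]
mid x 0.10496689665648905 0.11161149676354899
(200, 90) [ 0.08334715 -0.02454997 -0.00185123]
(319, 92) [ 0.082489    0.0272616  -0.00185123]
(261, 28) [ 0.10757195  0.00186561 -0.00185123]
(257, 188) [ 0.04016803  0.00027499 -0.006     ]
```

Call:
send_rows(steps=[[0, 0, 0, 0.01, 0.01, 0, 1], [0, 0, 0, 0.015, 0.017, 0, 1], [0, 0, 0, 0.02, 0.022, 0, 1], [0, 0, 0, 0.02, 0.022, 0, 1], [0, 0, 0, 0.02, 0.022, 0, 1], [0, 0, 0, 0.02, 0.022, 0, 1], [0, 0, 0, 0.02, 0.022, 0, 1], [0, 0, 0, 0.02, 0.022, 0, 1], [0, 0, 0, 0.01, 0.01, 0, 1], [0, 0, 0, 0, 0, 0, 1]])

```text
time: 9.55
ee_pos: [0.567, -0.0048, 0.15]
eef_rot: [0.971, -0.24, -0.004, 0.005]
ft_force: [0.2, -0.1, -1.8]
width: 0.0308
```

```bash
python3 -c "
from h import *
s,R=st(); snap('wrist','w7')
print(list(s['eef_rot']))
g=np.array([0.658,-0.071,.09]); print(R.T@(g-s['ee_pos'])-[.0847,.001,0])
"
```

```text
t 9.55 tcp [ 0.567  -0.0048  0.15  ] toolx yaw -27.83 z [-0.0104 -0.0073 -0.9999] w 0.0308 F [ 0.2 -0.1 -1.8] j [-0.27  0.28  0.22  1.73 -0.06  1.15 -2.08]
[np.float64(0.9706451380288758), np.float64(-0.24043234953705359), np.float64(-0.004167109401612232), np.float64(0.004789208309501589)]
[0.02704057 0.01442395 0.05952698]
```

View pics/w7.png

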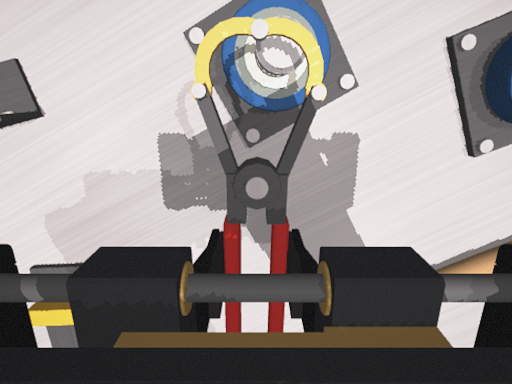

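```bash
python3 -c "
from h import *
im,d,K,T=load('pics/w1.npz'); crop(im,215,25,365,175,4,'pics/f.png')
P=cloud(d,K,T)
b=[(230,97),(299,42),(345,115),(278,163)]
for z in (.01,.013): 
  q=np.array([ray(K,T,*p,z)[:2] for p in b]); print(z,q.mean(0),(q[0]+q[2])/2,(q[1]+q[3])/2,np.linalg.norm(q[0]-q[1]))
for z0,z1 in((.088,.096),):
  m=(P[...,2]>z0)&(P[...,2]<z1)&(d>0); m[240:]=0; m[:,400:]=0; q=P[m]; print(m.sum(),q.mean(0),q.min(0),q.max(0)); v,u=np.nonzero(m); print(u.min(),u.max(),v.min(),v.max())
m=(P[...,2]>.046)&(P[...,2]<.052); m[240:]=0;m[:,400:]=0; print('washer',P[m].mean(0),P[m].min(0),P[m].max(0))
m=(P[...,2]>.041)&(P[...,2]<.0465); m[240:]=0;m[:,400:]=0; print('wheel',P[m].mean(0),P[m].min(0),P[m].max(0))
"
```

```text
0.01 [ 0.65555812 -0.07052909] [ 0.65543233 -0.07055924] [ 0.65568392 -0.07049895] 0.0935467263288008
0.013 [ 0.65583564 -0.07032262] [ 0.65571088 -0.07035252] [ 0.6559604  -0.07029272] 0.09278063593365929
989 [ 0.656824   -0.06999965  0.09133387] [ 0.64054366 -0.08535554  0.08802068] [ 0.67224865 -0.05435517  0.09526481]
279 314 91 126
washer [0.69135432 0.04725329 0.04876601] [ 0.62759455 -0.10537148  0.04600062] [0.74636909 0.26153652 0.05193948]
wheel [ 0.65908943 -0.06793203  0.04407931] [ 0.61610748 -0.11039618  0.04100532] [0.7474933  0.2596412  0.04649684]
```

View pics/f.png

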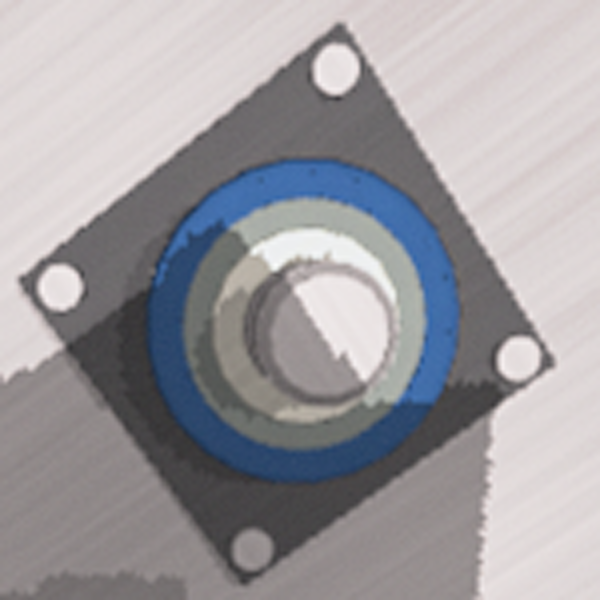

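Call:
send_rows(steps=[[0.6, 0.3, 0, 0.01, 0.004, 0, 1], [0, 0, 0, 0.01, 0.004, 0, 1], [0, 0, 0, 0.005, 0.004, 0, 1], [0, 0, 0, 0, 0, 0, 1], [0, 0, 0, 0, 0, 0, 1], [0, 0, 0, 0, 0, 0, 1], [0, 0, 0, 0, 0, 0, 1], [0, 0, 0, 0, 0, 0, 1], [0, 0, 0, 0, 0, 0, 1], [0, 0, 0, 0, 0, 0, 1]])

```text
time: 10.6
ee_pos: [0.5838, -0.023, 0.149]
eef_rot: [0.972, -0.237, -0.001, -0.001]
ft_force: [-0.6, 0.5, -2.5]
width: 0.0308
```

```bash
python3 -c "
from h import *
s,R=st(); snap('wrist','w8')
print(list(s['eef_rot']))
g=np.array([0.658,-0.071,.09]); print(R.T@(g-s['ee_pos'])-[.0847,.001,0])
im=cv2.imread('pics/w8.png'); crop(im,170,0,350,140,4,'pics/g.png')
"
```

```text
t 10.6 tcp [ 0.5838 -0.023   0.149 ] toolx yaw -27.4 z [-0.002   0.0021 -1.    ] w 0.0308 F [-0.6  0.5 -2.5] j [-0.23  0.31  0.23  1.7  -0.08  1.15 -2.03]
[np.float64(0.9715437714494053), np.float64(-0.2368555487666104), np.float64(-0.0012231048521736884), np.float64(-0.0008082022359480403)]
[0.00340974 0.00752436 0.05878446]
```

View pics/g.png

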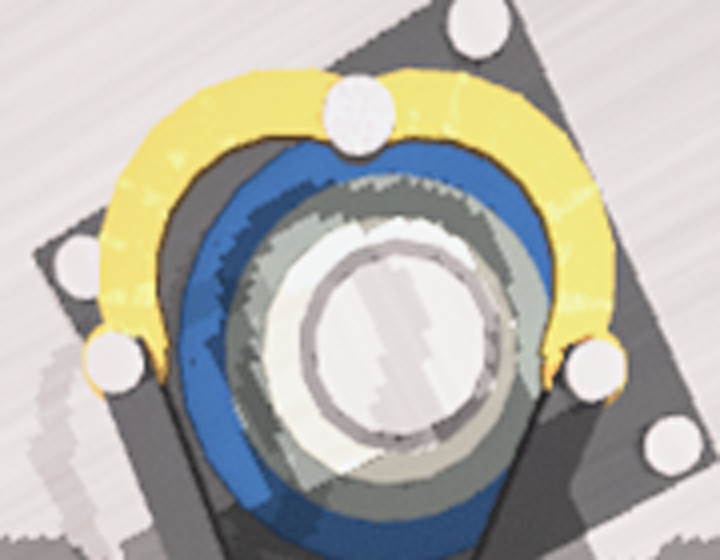

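```bash
cat > stub.py <<'E'
from h import *
import sys
tag=sys.argv[1]; tcp=np.array(eval(sys.argv[2])); q=eval(sys.argv[3]); R=Rn.from_quat(q).as_matrix()
im,d,K,T=load('pics/%s.npz'%tag); P=cloud(d,K,T)
m=(P[...,2]>.0905)&(P[...,2]<.0975)&(d>0); Q=np.linalg.norm(P[...,:2]-[.657,-.07],axis=-1); m&=Q<.022
v,u=np.nonzero(m); print('n',m.sum(),'mean',P[m].mean(0),'z',np.percentile(P[m][:,2],[5,50,95]))
(c,r)=cv2.minEnclosingCircle(np.c_[u,v].astype(np.float32)); s=ray(K,T,*c,.092); print('circ',c,r,'world',s,'rad m',r/K[0,0]*np.median(d[m]))
s=np.array([s[0],s[1],.066]); t=R.T@(s-tcp); print('groove in tool',t,'minus ring',t-[.0847,.001,0])
s2=np.append(P[m].mean(0)[:2],.066); print('depth-mean: minus ring',R.T@(s2-tcp)-[.0847,.001,0])
E
python3 stub.py w8 "[0.5838,-0.023,0.149]" "[0.97154,-0.236855,-0.001223,-0.000808]"; python3 ring.py w8 "[0.5838,-0.023,0.149]" "[0.97154,-0.236855,-0.001223,-0.000808]"; python3 -c "
from h import *
st()"
```

```text
n 1639 mean [ 0.65674707 -0.07026926  0.09185002] z [0.09075356 0.09182214 0.0929761 ]
circ (269.4249267578125, 85.92342376708984) 24.92714500427246 world [ 0.65711373 -0.07017612  0.092     ] rad m 0.015239896545899117
groove in tool [0.08702847 0.0082236  0.08275208] minus ring [0.00232847 0.0072236  0.08275208]
depth-mean: minus ring [0.00204582 0.00747504 0.08275261]
n 2998 tool z of brass [-0.00301266 -0.00180836 -0.0004819 ]
plane slope x,y [ 0.00411295 -0.00250219] resid 0.0008151625614555808
far 0.11165766527527354 lat -0.028105592954187218 0.030461853551850517
0.085 left [-0.0222 -0.0192] right [0.0211 0.0298]
0.089 left [-0.0263 -0.0199] right [0.0222 0.0283]
0.093 left [-0.0262 -0.0201] right [0.022  0.0285]
0.097 left [-0.0255 -0.0187] right [0.0205 0.0278]
0.101 left [-0.024  -0.0152] right [0.017  0.0263]
0.105 left [-0.0213 -0.0022] right [0.0044 0.0235]
0.109 left [-0.0174 -0.0022] right [0.0044 0.0188]
mid x 0.10501130279113757 0.11165766527527354
(200, 90) [ 0.08338523 -0.02449886 -0.00180836]
(319, 92) [ 0.08252731  0.02732813 -0.00180836]
(261, 28) [ 0.10761717  0.0019239  -0.00180836]
(257, 188) [ 0.04020512  0.00033273 -0.006     ]
t 10.65 tcp [ 0.5838 -0.023   0.149 ] toolx yaw -27.4 z [-0.0021  0.0021 -1.    ] w 0.0306 F [ 0.2 -0.1 -2.4] j [-0.23  0.31  0.23  1.7  -0.08  1.15 -2.03]
```

Call:
send_rows(steps=[[0, 0, 0, 0.002, 0.004, 0, 1], [0, 0, 0, 0, 0.003, 0, 1], [0, 0, 0, 0, 0, 0.01, 1], [0, 0, 0, 0, 0, 0.01, 1], [0, 0, 0, 0, 0, 0.01, 1], [0, 0, 0, 0, 0, 0.008, 1], [0, 0, 0, 0, 0, 0, 1], [0, 0, 0, 0, 0, 0, 1], [0, 0, 0, 0, 0, 0, 1], [0, 0, 0, 0, 0, 0, 1]])

```text
time: 11.65
ee_pos: [0.5815, -0.0309, 0.1066]
eef_rot: [0.972, -0.237, -0.002, -0.0]
ft_force: [0.0, 0.0, -2.7]
width: 0.0306
```

```bash
cat > now.py <<'E'
from h import *
import sys,subprocess
s,R=st(); snap('wrist',sys.argv[1])
a=[sys.argv[1],str([float(x) for x in s['ee_pos']]),str([float(x) for x in s['eef_rot']])]
z=R[:,2]; e=R.T@(np.array([0,0,-1])-z); print('fix ax,ay deg',np.degrees([-e[1],e[0]]).round(2),'yaw')
g=np.array([.657,-.0701,.066]); print('known stub minus ring (tool)',(R.T@(g-s['ee_pos'])-[.0847,.001,-.0003]).round(4))
subprocess.run(['python3','stub.py']+a); subprocess.run(['python3','ring.py']+a)
E
python3 now.py w9
```

```text
n 2621 mean [ 0.65680702 -0.07040134  0.09181708] z [0.0907525  0.09182171 0.09288854]
circ (257.79998779296875, 85.4000015258789) 31.761709213256836 world [ 0.65727913 -0.07095545  0.092     ] rad m 0.015337286111546264
groove in tool [0.08589933 0.00071812 0.04020781] minus ring [ 0.00119933 -0.00028188  0.04020781]
depth-mean: minus ring [ 0.00052513 -0.00055644  0.04021065]
n 2993 tool z of brass [-0.00293322 -0.00176969 -0.00047356]
plane slope x,y [ 0.00560272 -0.00184114] resid 0.0007754582089798097
far 0.11127982637408951 lat -0.028183089679278406 0.030410629295170917
0.085 left [-0.0223 -0.0193] right [0.0211 0.0298]
0.089 left [-0.0264 -0.02  ] right [0.0221 0.0282]
0.093 left [-0.0262 -0.0202] right [0.0219 0.0284]
0.097 left [-0.0256 -0.0187] right [0.0205 0.0277]
0.101 left [-0.0241 -0.0152] right [0.0169 0.0262]
0.105 left [-0.0214 -0.0023] right [0.0044 0.0235]
0.109 left [-0.0166 -0.0022] right [0.0043 0.0187]
mid x 0.10499297973210639 0.11127590717995123
(200, 90) [ 0.08336658 -0.02455103 -0.00176969]
(319, 92) [ 0.08250827  0.0272769  -0.00176969]
(261, 28) [ 0.10759887  0.00187252 -0.00176969]
(257, 188) [ 0.04019677  0.00028077 -0.006     ]
t 11.65 tcp [ 0.5815 -0.0309  0.1066] toolx yaw -27.41 z [-0.0038  0.0019 -1.    ] w 0.0306 F [ 0.   0.  -2.7] j [-0.22  0.35  0.23  1.74 -0.09  1.06 -2.  ]
fix ax,ay deg [0.   0.24] yaw
known stub minus ring (tool) [ 0.0006 -0.0009  0.0405]
```

View pics/w9.png

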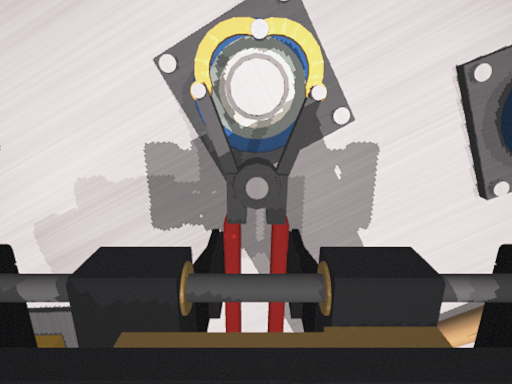

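Call:
send_rows(steps=[[0, 0.2, 0, 0.0007, -0.0005, 0, 1], [0, 0, 0, 0, 0, 0.004, 1], [0, 0, 0, 0, 0, 0.004, 1], [0, 0, 0, 0, 0, 0.004, 1], [0, 0, 0, 0, 0, 0.004, 1], [0, 0, 0, 0, 0, 0.003, 1], [0, 0, 0, 0, 0, 0, 1], [0, 0, 0, 0, 0, 0, 1], [0, 0, 0, 0, 0, 0, 1], [0, 0, 0, 0, 0, 0, 1]])

```text
time: 12.7
ee_pos: [0.5828, -0.0306, 0.0864]
eef_rot: [0.972, -0.237, 0.0, -0.0]
ft_force: [0.4, 1.0, -2.1]
width: 0.0301
```

```bash
python3 now.py w10 | grep -v -e left -e "^(" ; python3 -c "
from h import *
crop(cv2.imread('pics/w10.png'),170,0,350,140,4,'pics/g10.png')"
```

```text
n 3449 mean [ 0.65689705 -0.07030436  0.09181073] z [0.09076226 0.09179106 0.09293747]
circ (257.7509765625, 84.35997009277344) 53.38878631591797 world [ 0.65844068 -0.07053337  0.092     ] rad m 0.02258847104058351
groove in tool [0.0855095  0.00060102 0.02040451] minus ring [ 0.0008095  -0.00039898  0.02040451]
depth-mean: minus ring [-0.00066628  0.00010828  0.02040371]
n 2985 tool z of brass [-0.00293593 -0.00177314 -0.00042599]
plane slope x,y [0.00604919 0.00044551] resid 0.0008067545604336695
far 0.11127056146325069 lat -0.028139122655512452 0.02965724443611018
mid x 0.10460894022194117 0.11126657978977503
t 12.7 tcp [ 0.5828 -0.0306  0.0864] toolx yaw -27.41 z [ 6.e-04  3.e-04 -1.e+00] w 0.0301 F [ 0.4  1.  -2.1] j [-0.21  0.38  0.23  1.76 -0.1   1.02 -2.  ]
fix ax,ay deg [-0.03 -0.02] yaw
known stub minus ring (tool) [-0.0007 -0.0001  0.0207]
```

View pics/g10.png

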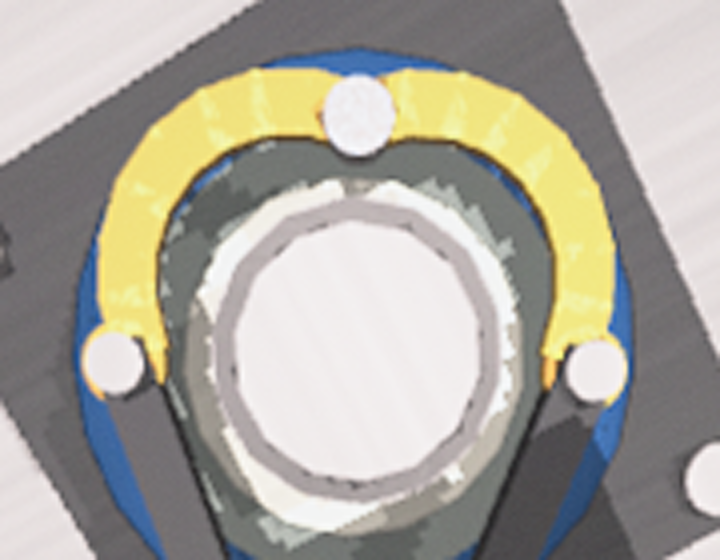

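Call:
send_rows(steps=[[0, 0, 0, -0.0004, 0, 0.003, 1], [0, 0, 0, 0, 0, 0.004, 1], [0, 0, 0, 0, 0, 0.004, 1], [0, 0, 0, 0, 0, 0.004, 1], [0, 0, 0, 0, 0, 0.003, 1], [0, 0, 0, 0, 0, 0, 1], [0, 0, 0, 0, 0, 0, 1], [0, 0, 0, 0, 0, 0, 1], [0, 0, 0, 0, 0, 0, 1], [0, 0, 0, 0, 0, 0, 1]])

```text
time: 13.75
ee_pos: [0.5825, -0.0304, 0.0668]
eef_rot: [0.972, -0.237, 0.0, -0.0]
ft_force: [0.4, -0.5, -2.4]
width: 0.0307
```

```bash
python3 now.py w11 | grep -v -e left -e "^(" ; python3 -c "
from h import *
crop(cv2.imread('pics/w11.png'),170,0,350,140,4,'pics/g11.png')
snap('side','d11');snap('scene','s11')
a=cv2.imread('pics/s11.png')[190:270,200:300]; b=cv2.imread('pics/d11.png')[170:250,250:350]
cv2.imwrite('pics/e11.png',cv2.resize(np.hstack([a,b]),None,fx=4,fy=4,interpolation=cv2.INTER_CUBIC))"
```

```text
n 4609 mean [ 0.65693569 -0.07036013  0.09184185] z [0.09078451 0.09184345 0.09289922]
circ (259.2004699707031, 84.49883270263672) 41.508968353271484 world [ 0.6572889  -0.07029595  0.092     ] rad m 0.015063366498332266
groove in tool [0.08475426 0.00095016 0.00086008] minus ring [ 5.42562054e-05 -4.98440369e-05  8.60082411e-04]
depth-mean: minus ring [-0.00022976  0.00016972  0.00085981]
n 3008 tool z of brass [-0.00295413 -0.00178205 -0.00045225]
plane slope x,y [ 0.00268018 -0.00123711] resid 0.0008213805392917919
far 0.11129924257823177 lat -0.028178317303026296 0.029308223461531977
mid x 0.10463622525104796 0.11129537625604644
t 13.75 tcp [ 0.5825 -0.0304  0.0668] toolx yaw -27.41 z [ 7.e-04  3.e-04 -1.e+00] w 0.0307 F [ 0.4 -0.5 -2.4] j [-0.21  0.4   0.22  1.77 -0.1   0.98 -2.  ]
fix ax,ay deg [-0.03 -0.03] yaw
known stub minus ring (tool) [-0.0003 -0.0001  0.0012]
```

View pics/g11.png

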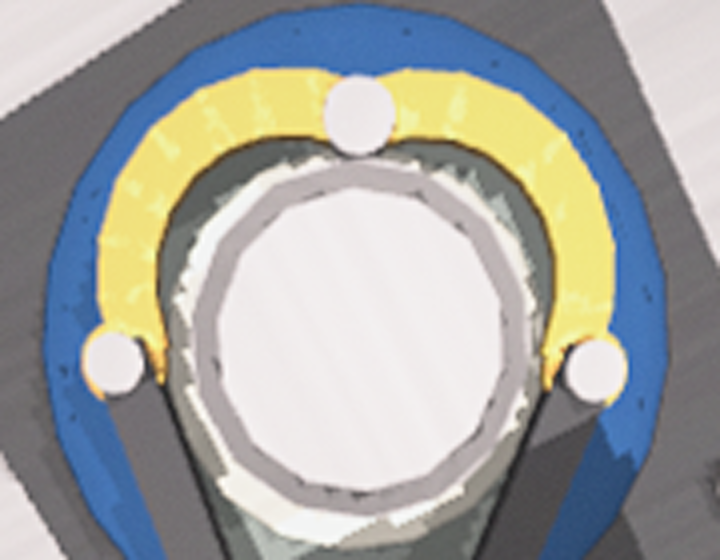

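View pics/e11.png

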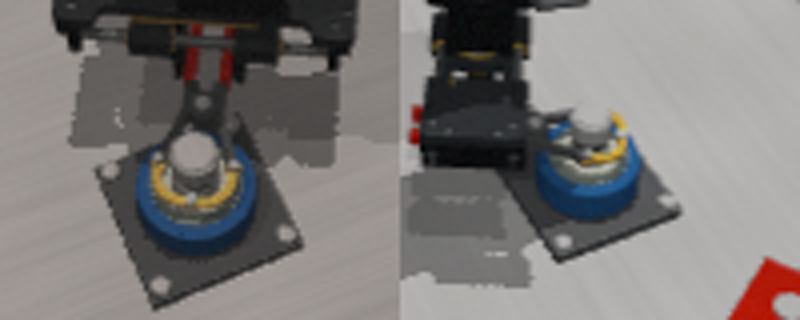

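Call:
send_rows(steps=[[0, 0, 0, 0, 0, 0.0006, 1], [0, 0, 0, 0, 0, 0, 1], [0, 0, 0, 0, 0, 0, 1], [0, 0, 0, 0, 0, 0, 1], [0, 0, 0, 0, 0, 0, 1], [0, 0, 0, 0, 0, 0, 1], [0, 0, 0, 0, 0, 0, 1], [0, 0, 0, 0, 0, 0, 1], [0, 0, 0, 0, 0, 0, 1], [0, 0, 0, 0, 0, 0, 1]])

```text
time: 14.9
ee_pos: [0.5825, -0.0304, 0.0662]
eef_rot: [0.972, -0.237, 0.0, -0.0]
ft_force: [0.3, -0.0, -2.2]
width: 0.0304
```

```bash
python3 now.py w12 | grep -v -e left -e "^(";  python3 - <<'E'
from h import *
im,d,K,T=load('pics/d11.npz')
for f in ('d11','s11','w12'):
    im,d,K,T=load(f'pics/{f}.npz'); P=cloud(d,K,T); hsv=cv2.cvtColor(im,cv2.COLOR_BGR2HSV); h,s,v=[hsv[...,i] for i in range(3)]
    m=(h>15)&(h<35)&(s>100)&(np.linalg.norm(P[...,:2]-[.657,-.07],axis=-1)<.035)&(P[...,2]>.055)&(P[...,2]<.08); print(f,m.sum(),np.percentile(P[m][:,2],[10,50,90]))
E
```

```text
n 4666 mean [ 0.65695259 -0.07031757  0.09182174] z [0.09078148 0.09181957 0.09288703]
circ (259.55633544921875, 84.55633544921875) 41.708335876464844 world [ 0.65719306 -0.07037312  0.092     ] rad m 0.015059986658426104
groove in tool [0.08468024 0.00108744 0.00028445] minus ring [-1.97553653e-05  8.74351049e-05  2.84448194e-04]
depth-mean: minus ring [-0.0002588   0.0001488   0.00028426]
n 3022 tool z of brass [-0.00288641 -0.001757   -0.00033688]
plane slope x,y [ 0.00431289 -0.00101807] resid 0.0008113153721057436
far 0.11126375797081003 lat -0.028158983843740666 0.029319413102454398
mid x 0.10460196177794806 0.11125993962428797
t 14.9 tcp [ 0.5825 -0.0304  0.0662] toolx yaw -27.41 z [ 8.e-04  3.e-04 -1.e+00] w 0.0304 F [ 0.3 -0.  -2.2] j [-0.21  0.4   0.22  1.77 -0.1   0.98 -1.99]
fix ax,ay deg [-0.04 -0.04] yaw
known stub minus ring (tool) [-0.0003 -0.0001  0.0006]
d11 32 [0.06062205 0.06727139 0.06969415]
s11 75 [0.06691522 0.06893176 0.07143721]
w12 2806 [0.06708107 0.06806016 0.0689405 ]
```

All aligned, level, still and free of contact force. Handing in.

```bash
python3 -c "
from bench import *
print(close_job()); s=read_state(); print(s['time'],s['ee_pos'],s['width'],s['ft_force'])"
```

```text
the job is handed in; nothing more can be done
None
the job is handed in; nothing more can be done
```

I gripped the pliers by their handles at 45 N and squeezed them to the stop. I lifted the spread ring straight up, carried it above the bare stub, and lowered it in three checked stages to the groove. I handed in at about 15 s while still holding it there.

The last checks before handing in:
- **Alignment:** the ring centre was within about 0.3 mm of the stub's axis in the wrist camera.
- **Height:** the ring's mid-plane was at about 66 to 66.5 mm, against the 66 mm target.
- **Tilt:** the tool was under 0.1° off vertical. A plane fitted to the ring showed about 0.25°.
- **Squeeze:** the finger opening read 30 to 31 mm, slightly under the 32 mm given for fully squeezed. I had no direct reading of the squeeze joint itself.
- **Contact:** the wrist force was only about the pliers' weight (2 to 3 N) all the way down, so there was no sign of touching the wheel.
- **Other objects:** none were approached closely. I did not re-measure the bystanders' positions at the end.

Two estimates disagreed at the start: the grip point found from the handles and the one found from the relaxed ring differed by about 7 mm along the pliers. I settled this by measuring the spread ring directly in the tool frame after gripping, which put its centre at 84.7 mm (nominal 84.5).

The side and scene cameras put the ring's brass at about 67 and 69 mm, measured 0.6 mm higher up, before the final trim. The wrist camera read 68 mm for the brass's upper face after it, which agrees within the 2 mm calibration. No verdict was reported.

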